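# Press a connector home with a locking clamp and release it

### The job

Use the bench-mounted locking clamp to press the black connector home in its housing: close the scissor handles until the ratchet catches on its second and last tooth, then let go and leave it locked by itself for about two seconds. Then press the thumb plate down to free the teeth and let the clamp open fully, with the connector still home. Do not push the connector with the gripper, and leave everything else on the bench where it is.

Things in the scene. Friction and masses are not known exactly. Their poses are not given: they have to be found in the camera images.
- pivot (a point): Top of the pivot bolt, 72 mm above the table, of a locking clamp: big steel scissors (a hemostat) lying level on a bolted-down stand with a grey base. Axes of the stand: z up, -x along the handles (roughly towards the robot), +x along the jaws, +y the side of the moving handle. One scissor arm is fixed, the other swings. Everything on the stand is lower than 86 mm.
- finger_ring (a point): Centre of the open finger ring (38 mm across, top 52 mm above the table) at the end of the fixed handle, at x -128, y -22 mm in the axes of pivot. It cannot move.
- ratchet (a point): Top of the toothed bridge on the fixed handle, 74 mm above the table, 16 mm along x by 42 mm along y, at x -89, y +3 mm from the pivot: the tallest thing among the handles. Its two teeth point down; the sprung pawl on the moving handle catches behind them from below.
- thumb_plate (a point): Top centre of the thumb plate: a solid steel disc, 40 mm across, on the moving handle's end; top 68, underside 60 mm above the table, clear below and on its outer side. It swings level round the pivot at 133 mm: open at x -116, y +66 mm in pivot's axes, at the stop x -131, y +24. To close, push its outer edge round that arc towards the finger ring with up to about 13 N.
- swing (a joint): Turn of the moving arm about the pivot, rad, counter-clockwise from above = closing. 0 = open, where a spring (3 to 4 N at the thumb plate) takes it; 0.335 = stop. The first tooth holds it at about 0.15, the second and last at about 0.28 (push past 0.31 so that it drops in). Let go, it springs back to the last tooth passed.
- handle (a joint): Downward bend of the moving handle, rad: 0 = level, 0.10 = stop. Press the thumb plate down to release: about 1 mm per 0.8 N, teeth clear after 6.5 mm (0.06), stop at 10.5 mm. Then it springs open, but friction under the presser may hold it: keep it down and draw it outwards 30 mm or more, past both teeth, before letting it up. It may also bend a little as it rides over a tooth.
- connector (a joint): How far the connector is slid into its housing, m: 0 = 10 mm out, 0.010 = home, flange flush on the housing's mouth. Starts 7 to 10 mm out, stiff (3 N), stays where it is left. The clamp's sprung jaw pad pushes it: home when the clamp holds on its last tooth, only part of the way on the first.
- connector_face (a point): Centre of the face that the jaw pad pushes, 64 mm above the table, on the connector: a black block 34 x 28 mm on a 50 x 39 mm flange, with a green circuit board behind it that slides towards +y of the stand into the housing.
- housing (a point): Top centre of the fixed, open-topped black housing (50 x 48 mm, top 84 mm above the table) that takes the connector.
- mouse: Bystander, leave it alone: a black computer mouse without a cord, 105 x 58 x 34 mm. Origin at the centre of its underside.
- pliers: Bystander, leave it alone: pliers with orange grips, 170 x 60 mm, 14 mm thick, lying flat. Origin at the underside, near its middle.
- spare_unit: Bystander, leave it alone: a spare black connector on a green board, 50 x 55 x 39 mm, standing loose on the table. Origin at the underside, near its middle.
- solder_reel: Bystander, leave it alone: a metal reel, 56 mm across, 40 mm high, standing on its flange. Origin at the centre of its underside.
- flux_bottle: Bystander, leave it alone: a small white bottle with a black cap, 44 mm across, 95 mm high. Origin at the centre of its underside.
- screwdriver: Bystander, leave it alone: a screwdriver lying flat. Origin at the underside, near its middle.
- parts_tray: Bystander, leave it alone: an empty open plastic tray, 100 x 70 x 30 mm. Origin at the centre of its underside.

How it is judged (in metres and radians):
On the way:
1. the clamp is locked on its last tooth with nothing touching its handle, and the connector is home (value of joint swing above 0.26 rad and value of joint connector above 0.0085 m and contact force between each of the arm, the fingers and swing below 0.3 N), for 1.2 s.
At the end, for the whole second after the job is handed in: The clamp is open again (swing joint under 0.05 rad, at rest, handle level), the connector is still home (within 1.5 mm), and every bystander is within 20 mm of where it was. On the way the clamp stayed locked on its last tooth, untouched, for at least 1.2 s with the connector home (value of joint swing below 0.05 rad and value of joint handle below 0.03 rad and value of joint connector above 0.0085 m and velocity of joint swing below 0.05 rad/s and distance of each of mouse, pliers, spare_unit, solder_reel, flux_bottle, screwdriver, parts_tray from where it was at the start of the episode below 0.02 m).
It fails at once if the gripper pushes the connector (contact force between any of the fingers, the arm and connector above 1.5 N).
It fails at once if a bystander is pushed away more than 30 mm (distance of any of mouse, pliers, spare_unit, solder_reel, flux_bottle, screwdriver, parts_tray from where it was at the start of the episode above 0.03 m).
It also fails if it takes over 48 s, if anything falls off the work surface, if the arm or the gripper's body presses on something with over 40 N, if the wrist force passes 120 N, or if a joint passes its speed limit or range.

### The arm

A 6-joint arm with a two-finger parallel gripper is mounted at the origin on the work surface. World frame = base frame: x ahead of the robot, y to its left, z up, the work surface at z = 0. Lengths are in mm, angles in rad, forces in N, time in s.
With the tool pointing down it reaches from about 300 to 775 mm from the base axis. Payload 14.6 kg.
Tool frame: the origin (TCP) lies between the finger pads; the fingertips stand 22 mm ahead of it and the grasp point (between the pads) lies 3 mm ahead of it (finger_overhang is the distance from the TCP to the fingertips, in mm); z points along the fingers, y is the direction in which the jaws open and shut (so a half turn about z gives the same grasp; the last joint's range is limited). The gripper opens to 94 mm and grips with 3 to 60 N. Pads are 16 mm wide; open, the fingers measure 119 mm over their backs; the gripper's body (75 mm by 177 mm) begins 78 mm behind the grasp point.
Start: joints at [1.108, 0.3, 1.521, -0, 1.321, -0.067], TCP at [212.047, 507.469, 195.846] pointing down, gripper open.
Joint ranges: [-3.03, 3.03], [-0.79, 2.21], [0.23, 2.52], [-1.04, 4.18], [0, 3.07], [-2.55, 2.55]. Speed limits (rad/s): [2.22, 2.22, 2.57, 3.14, 3.14, 3.14].

### API

Orientations are given as [roll, pitch, yaw] about the fixed x, y, z axes, in that order (R = Rz(yaw) Ry(pitch) Rx(roll)).
In Python, from cell import * gives the robot as it stands.
- The arm moves only by the tool jog_arm, never from a script. Its argument "increments" is a list of rows, each a list of 7 numbers: the shift along the tool's x, y, z in cm, then the turn, a rotation vector about the tool's x, y, z in degrees, then the finger opening in cm, from 0 to 9.4. In form: [[x, y, z, wx, wy, wz, grip], ...]. A call has 1 to 20 rows; each row shifts and turns the commanded pose from where the row before left it, along the tool's axes as they then stand; what a row does not reach is not made up. A row lasts 1/8 s, in which the tool goes at most 62.5 mm and 10.7 degrees, less where a joint would pass 70% of its speed; a pose out of reach is approached as far as the arm can. A call is refused whole if a number of a shift passes 6.25 or a number of a turn 10.7, either way. A call with a gripper value outside its range is refused whole. The fingers move at their own pace and stop on an object; "squeeze" is the grip in N (left out, the last holds). Time passes only in rows, so rows that do not move let the fingers close. It gives the time, the measured TCP pose, the force and the opening at its end, in the units of the state.
- read_state(): the state, without advancing time (a new reading comes with each control period).
- camera(name): name is "scene" or "side" or "wrist"; returns a dict with "image" (384x512x3 uint8, red, green, blue), "K" (3x3 intrinsics, pixels), "rvec" (rotation vector, rad) and "tvec" (3), from world to camera coordinates, as OpenCV has them. Camera axes: x right, y down, z forward; pixel columns grow to the right and rows downward; lengths in mm; the calibration is good to about 2 mm. A picture is of the moment at which its call begins. There is no depth.
- sign_off(): hands the job in, once; it reports no verdict.
Trained networks look in a picture, given as the dict that the camera call returned (one of the last four; its "shot" number tells which), for a name from the list of things; names that differ only in an ending like _2 or _b are one class to them, and where a whole thing is asked for, a point or a joint stands for the part that bears it (a point fixed in the world has none). Each returns a list of dicts, best first, with "conf" (0 to 1); they miss things now and then, are a little off and sometimes report something else, mostly with a low value. They report only what shows in the picture. A call takes as long as a camera call.
- recognise(picture, name): "centre" ([x, y, z] in mm, in the coordinates of the camera as it stood for that picture, good to about 4 mm: the middle of the surface that is visible of it).
- regions_of(picture, name): "mask" (384x512 bool, what is visible of it).
The state is a dict: "clock": time; "joints": joint angles; "qd": joint speeds; "effort": joint torques, N m; "eef_pos": TCP position; "eef_rot": TCP orientation; "wrist_force": force on the tool from outside, world axes, zero at the start; "moment": the same for the moment, N m; "finger_gap": finger opening in mm.
Only numpy, scipy, OpenCV 4.12 (cv2) and the standard library are available. Lean on these libraries where they do the work, as an engineer would, in place of code of your own. Each camera call takes 0.05 s, during which the arm holds its last target.

## Working session

There is one attempt and no reset: what is moved stays moved. The work goes in short steps, Python scripts to look and compute and a tool call to move; the robot and the scene stay as the last step left them, time stands still between calls to the robot, and variables do not carry over. Pictures are saved under pics/ and viewed, and the job is handed in when it is done.

Besides the shell and the picture viewer there is one more tool, called after "Request:" as a command line: name --pt "numbers of a row" for each row, then --argument value for the rest. jog_arm: Moves the arm, as the interface text tells. Its arguments: {"type":"object","properties":{"increments":{"type":"array"},"squeeze":{"type":"number"}},"required":["increments"]}

```bash
mkdir -p pics; ls; cat > h.py <<'E'
from cell import *
import numpy as np, cv2
def save(p,n): cv2.imwrite('pics/'+n,p['image'][:,:,::-1])
def w(p,c):
    R,_=cv2.Rodrigues(np.array(p['rvec'],float)); return R.T@(np.array(c,float)-np.array(p['tvec'],float).ravel())
def proj(p,X):
    return cv2.projectPoints(np.array(X,float).reshape(-1,3),np.array(p['rvec'],float),np.array(p['tvec'],float),np.array(p['K'],float),None)[0].reshape(-1,2)
def atz(p,uv,z):
    R,_=cv2.Rodrigues(np.array(p['rvec'],float));K=np.array(p['K'])
    d=R.T@np.linalg.inv(K)@np.array([uv[0],uv[1],1.]);c=-R.T@np.array(p['tvec'],float).ravel()
    return c+d*(z-c[2])/d[2]
E
python3 - <<'E'
from h import *
s=read_state();print(s['clock'],s['eef_pos'],s['eef_rot'],s['finger_gap'],s['wrist_force'])
for n in ['scene','side']:
    p=camera(n);save(p,n+'0.png')
    for t in ['pivot','finger_ring','ratchet','thumb_plate','connector_face','housing']:
        r=recognise(p,t)
        print(n,t,[(np.round(w(p,q['centre']),0).tolist(),np.round(proj(p,w(p,q['centre']))[0]).tolist(),round(q['conf'],2)) for q in r[:2]])
print(read_state()['clock'])
E
```

```text
pics
0.0 [211.91664794 507.23137589 195.29132399] [-3.14042387e+00 -1.10828245e-04  2.74575549e+00] 93.81954403974488 [ 0.00990413 -0.27898728 -0.51851539]
scene pivot [([676.0, -43.0, 52.0], [208.0, 225.0], 0.79)]
scene finger_ring [([676.0, -41.0, 54.0], [209.0, 224.0], 0.58)]
scene ratchet [([677.0, -40.0, 58.0], [210.0, 222.0], 0.6)]
scene thumb_plate [([536.0, 22.0, 70.0], [230.0, 181.0], 0.56)]
scene connector_face [([687.0, -65.0, 73.0], [197.0, 221.0], 0.78)]
scene housing [([672.0, -43.0, 58.0], [208.0, 221.0], 0.8)]
side pivot [([625.0, -14.0, 51.0], [268.0, 172.0], 0.79)]
side finger_ring [([629.0, -16.0, 52.0], [266.0, 170.0], 0.84), ([434.0, -227.0, 20.0], [345.0, 135.0], 0.72)]
side ratchet [([628.0, -14.0, 51.0], [267.0, 172.0], 0.59)]
side thumb_plate [([537.0, 31.0, 64.0], [302.0, 186.0], 0.89)]
side connector_face [([682.0, -63.0, 71.0], [249.0, 150.0], 0.64)]
side housing [([629.0, -16.0, 53.0], [266.0, 170.0], 0.8)]
0.7
```

View pics/scene0.png

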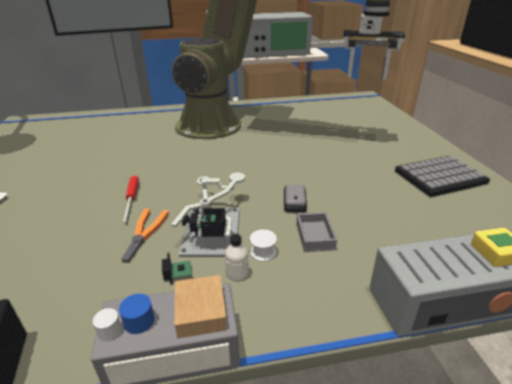

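View pics/side0.png

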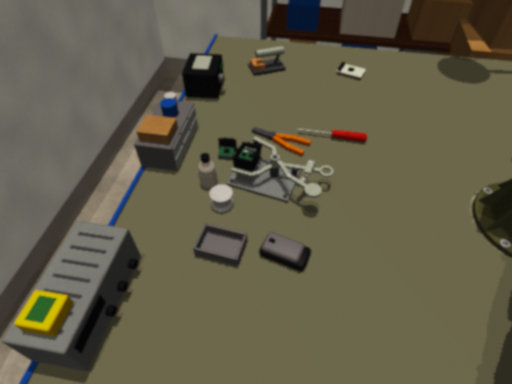

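The clamp shows at about (210,205) in scene and (285,175) in side; the thumb plate is at scene (237,178) and side (314,188), the ring at side (327,171). I'll zoom in on these.

```bash
python3 - <<'E'
from h import *
a=cv2.imread('pics/scene0.png')[160:260,160:290];b=cv2.imread('pics/side0.png')[125:215,215:345]
a=cv2.resize(a,None,fx=6,fy=6,interpolation=cv2.INTER_CUBIC);b=cv2.resize(b,None,fx=6,fy=6,interpolation=cv2.INTER_CUBIC)
cv2.imwrite('pics/sz.png',a);cv2.imwrite('pics/bz.png',b)
p=camera('wrist');save(p,'w0.png')
P=camera('scene');Q=camera('side')
print(atz(P,(237,177.5),68),atz(Q,(314,188.5),68), atz(Q,(327,171),52),atz(P,(204,181),52))
E
```

```text
[519.5527716   41.02500187  68.        ] [509.65920929  37.36245106  68.        ] [481.47173014 -41.11528934  52.        ] [493.19684629 -41.27933412  52.        ]
```

View pics/sz.png

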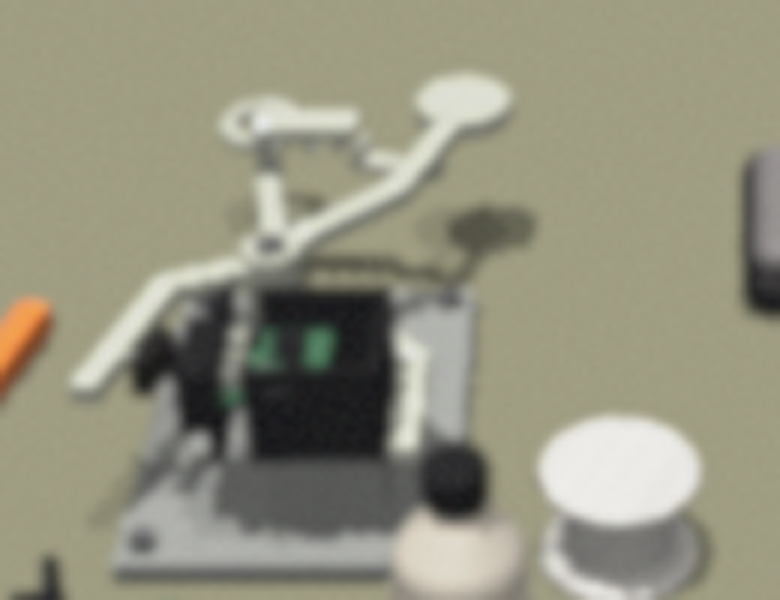

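View pics/bz.png

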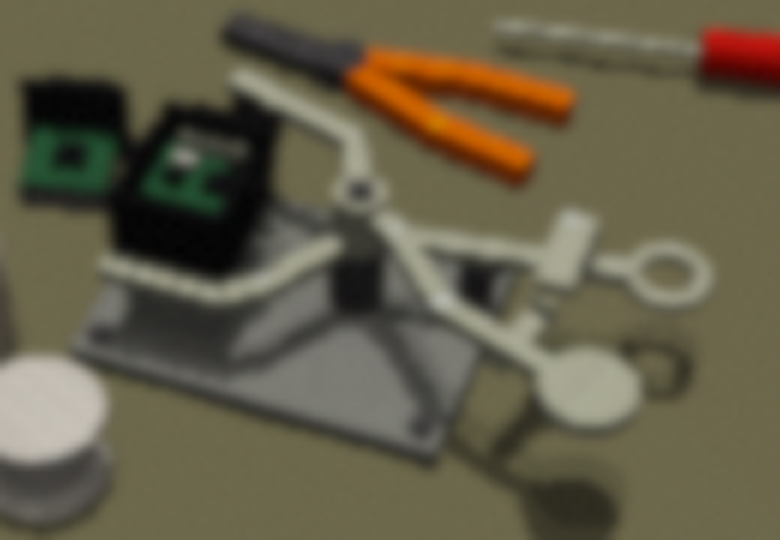

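View pics/w0.png

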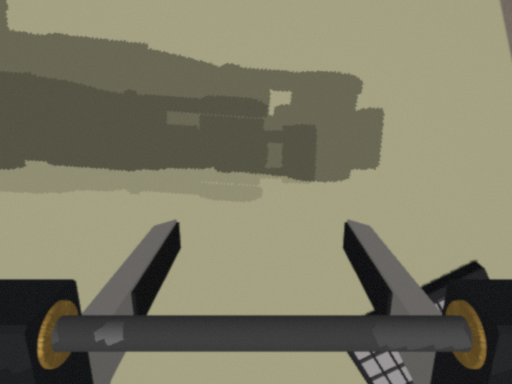

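```bash
python3 - <<'E'
from h import *
from scipy.optimize import least_squares
P=camera('scene');Q=camera('side')
L={'piv':(0,0,72),'ring':(-128,-22,52),'th':(-116,66,68)}
ob=[(P,'piv',(205,200.5)),(Q,'piv',(275,156.7)),(P,'ring',(203,180)),(Q,'ring',(326.3,170.5)),(P,'th',(237.2,176.8)),(Q,'th',(313.3,189.2))]
for c,n,uv in ob: print(n,atz(c,uv,L[n][2]).round(1))
def f(v):
    o=[]
    for c,n,uv in ob:
        x,y,z=L[n];cs,sn=np.cos(v[2]),np.sin(v[2])
        o+=list(proj(c,[v[0]+cs*x-sn*y,v[1]+sn*x+cs*y,z])[0]-uv)
    return np.array(o)
r=least_squares(f,[630,-40,0]);print(r.x,f(r.x).round(1))
x,y,t=r.x
for n,(a,b,z) in L.items(): print(n,x+np.cos(t)*a-np.sin(t)*b,y+np.sin(t)*a+np.cos(t)*b)
for n in ['mouse','flux_bottle','solder_reel','parts_tray','pliers']:
    for c in(P,Q):
        q=recognise(c,n); print(n,[w(c,k['centre']).round() for k in q[:1]])
E
```

```text
piv [612.6 -44.4  72. ]
piv [613.2 -48.   72. ]
ring [487.7 -43.5  52. ]
ring [483.3 -42.6  52. ]
th [516.2  42.   68. ]
th [511.1  39.8  68. ]
[ 6.13470057e+02 -4.54416688e+01 -1.89332347e-01] [-0.4  0.3 -0.2  0.7  0.1 -0.8 -0.1 -0.1 -0.5 -0.8 -0.4  0.4]
piv 613.4700568156218 -45.44166875230217
ring 483.6169322074398 -42.958519644423546
th 511.96437641103665 41.21049132234474
mouse [array([588., 174.,  34.])]
mouse [array([557., 192.,  36.])]
flux_bottle [array([794.,  -4.,  55.])]
flux_bottle [array([773.,  13.,  55.])]
solder_reel [array([736.,  61.,  40.])]
solder_reel [array([722.,  73.,  44.])]
parts_tray [array([696., 187.,  14.])]
parts_tray [array([698., 187.,   9.])]
pliers []
pliers [array([ 436., -227.,   16.])]
```

Request:
jog_arm --pt "-2.85 -1.62 0 0 0 0 0" --pt "-2.85 -1.62 0 0 0 0 0" --pt "-2.85 -1.62 0 0 0 0 0" --pt "-2.85 -1.62 0 0 0 0 0" --pt "-2.85 -1.62 0 0 0 0 0" --pt "-2.85 -1.62 0 0 0 0 0" --pt "-2.85 -1.62 0 0 0 0 0" --pt "-2.85 -1.62 0 0 0 0 0" --pt "-2.85 -1.62 0 0 0 0 0" --pt "-2.85 -1.62 0 0 0 0 0" --pt "-2.85 -1.62 0 0 0 0 0" --pt "-2.85 -1.62 0 0 0 0 0" --pt "-2.85 -1.62 0 0 0 0 0" --pt "-2.85 -1.62 0 0 0 0 0" --pt "-2.85 -1.62 0 0 0 0 0" --pt "-2.85 -1.62 0 0 0 0 0" --pt "0 0 0 0 0 0 0" --squeeze 20

```text
clock: 3.58
eef_pos: [533.5, 91.2, 195.5]
eef_rot: [-3.141, -0.0, 2.744]
wrist_force: [-0.6, -0.1, -0.4]
finger_gap: 0.5
```

```bash
python3 - <<'E'
from h import *
p=camera('wrist');save(p,'w1.png');s=read_state();print(s)
print(proj(p,[[613.5,-45.4,72],[483.6,-43,52],[512,41.2,68]]))
for n in ['thumb_plate','pivot','finger_ring','ratchet']:
  r=recognise(p,n);print(n,[(w(p,q['centre']).round(1),q['conf']) for q in r[:2]])
E
```

```text
{'clock': 3.625, 'joints': array([ 1.03428223e-01,  2.79903569e-01,  1.54729392e+00,  1.14634777e-04,
        1.31488747e+00, -1.07023409e+00]), 'qd': array([ 0.0295019 , -0.01427244,  0.01214342,  0.00331304, -0.00130214,
        0.00769386]), 'effort': array([-1.74970508e+00, -5.11614525e+01, -3.59160733e+01, -7.31581938e-02,
        4.95215412e-02, -2.13675848e-01]), 'eef_pos': array([532.88598631,  92.14071004, 195.6066681 ]), 'eef_rot': array([-3.14145367e+00, -4.85124193e-04,  2.74442956e+00]), 'wrist_force': array([ 0.10457037, -0.03668352,  0.42623979]), 'moment': array([-0.01175603,  0.00198906,  0.02156011]), 'finger_gap': 0.3297449380469846}
[[171.2053789  293.14130581]
 [120.34051531 177.9394223 ]
 [204.56451423 175.65818523]]
thumb_plate [(array([526.8,  24.5,  70.3]), 0.67)]
pivot [(array([568.7, -20. ,  47.3]), 0.89), (array([699.7, 196.6,   4.8]), 0.33)]
finger_ring [(array([572. , -20.6,  51. ]), 0.87)]
ratchet [(array([569.3, -17.8,  52.6]), 0.82)]
```

View pics/w1.png

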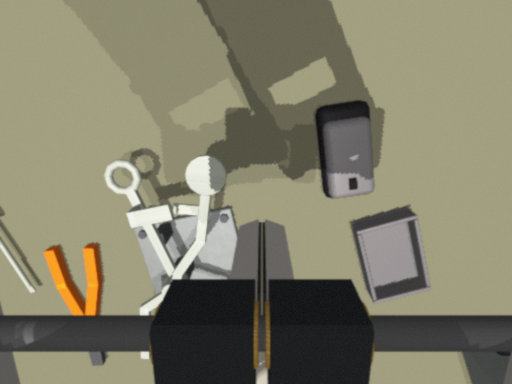

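The wrist view puts the plate at (206,175), predicted (205,176), and the ring at (122,177), predicted (120,178). The fit holds, so I descend outside the plate.

Request:
jog_arm --pt "0 0 2.5 0 0 0 0" --pt "0 0 2.5 0 0 0 0" --pt "0 0 2.5 0 0 0 0" --pt "0 0 2.5 0 0 0 0" --pt "0 0 2.5 0 0 0 0" --pt "0 -0.8 0 0 0 0 0" --pt "0 -0.8 0 0 0 0 0" --pt "0 0 0 0 0 0 0"

```text
clock: 4.82
eef_pos: [527.0, 77.3, 72.1]
eef_rot: [3.141, 0.002, 2.745]
wrist_force: [-0.3, -0.2, 0.3]
finger_gap: 0.6
```

Request:
jog_arm --pt "0 -0.3 0 0 0 0 0" --pt "0 -0.3 0 0 0 0 0" --pt "0 -0.2 0 0 0 0 0" --pt "0 0 0 0 0 0 0"

```text
clock: 5.32
eef_pos: [523.6, 70.3, 70.8]
eef_rot: [-3.142, -0.0, 2.746]
wrist_force: [1.1, -0.1, 0.4]
finger_gap: 0.1
```

Request:
jog_arm --pt "0.1 -0.4 0 0 0 0 0" --pt "0.1 -0.4 0 0 0 0 0" --pt "0.1 -0.4 0 0 0 0 0" --pt "0.1 -0.4 0 0 0 0 0" --pt "0.1 -0.4 0 0 0 0 0" --pt "0 0 0 0 0 0 0"

```text
clock: 6.08
eef_pos: [511.2, 53.6, 70.9]
eef_rot: [-3.142, -0.0, 2.745]
wrist_force: [-1.0, 0.5, 0.3]
finger_gap: 0.8
```

Request:
jog_arm --pt "0.03 -0.4 0 0 0 0 0" --pt "0.03 -0.4 0 0 0 0 0" --pt "0.03 -0.4 0 0 0 0 0" --pt "0.03 -0.3 0 0 0 0 0" --pt "0 0 0 0 0 0 0"

```text
clock: 6.7
eef_pos: [504.3, 40.3, 70.9]
eef_rot: [3.142, 0.0, 2.746]
wrist_force: [-0.4, -0.0, 0.8]
finger_gap: 0.8
```

```bash
python3 - <<'E'
from h import *
p=camera('wrist');save(p,'w2.png');s=read_state();print(s['eef_pos'],s['wrist_force'],s['clock'])
q=camera('side');b=cv2.resize(q['image'][125:215,215:345,::-1],None,fx=6,fy=6,interpolation=cv2.INTER_CUBIC);cv2.imwrite('pics/b2.png',b)
E
```

```text
[504.41096549  40.36236943  70.88310136] [0.47870187 0.55567709 0.47010672] 6.75
```

View pics/w2.png

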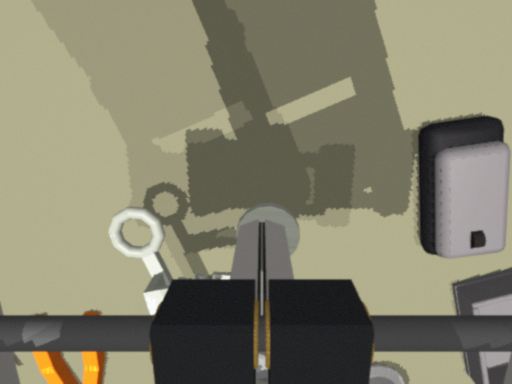

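View pics/b2.png

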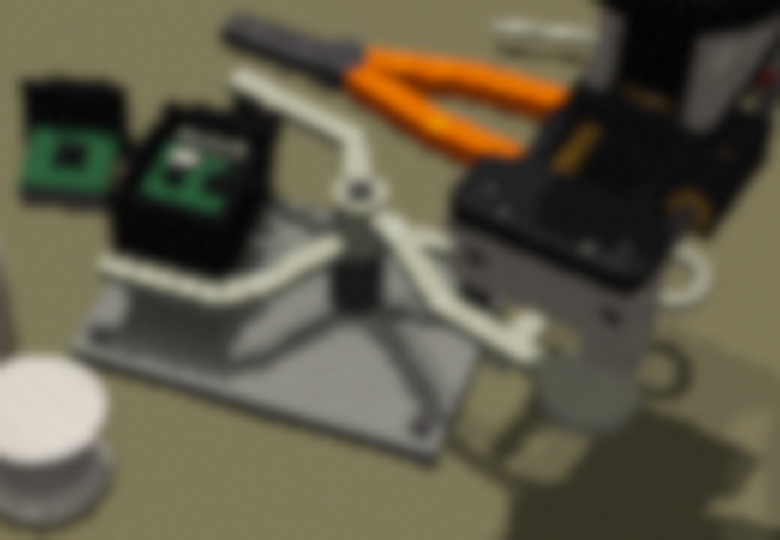

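The clamp hasn't moved: in the side view the plate is still at its open place, with the fingers over it and no force. I need to check the real fingertip height.

```bash
python3 - <<'E'
from h import *
p=camera('wrist');q=camera('side');s=camera('scene');st=read_state();T=st['eef_pos'];print(T)
for d in(0,10,22): print(d,[proj(c,T-np.array([0,0,d]))[0].round(1) for c in(p,q,s)])
print('plate',[proj(c,[512,41.2,68])[0].round(1) for c in(p,q,s)])
th=2.745;xt=np.array([np.cos(th),np.sin(th),0])
for h in (8,): print('tip corner',[proj(p,T+xt*h-[0,0,d])[0].round(1) for d in(0,10,22)])
b=cv2.resize(q['image'][150:210,270:340,::-1],None,fx=10,fy=10,interpolation=cv2.INTER_CUBIC);cv2.imwrite('pics/b3.png',b)
b=cv2.resize(s['image'][140:210,190:270,::-1],None,fx=8,fy=8,interpolation=cv2.INTER_CUBIC);cv2.imwrite('pics/s3.png',b)
E
```

```text
[504.40732185  40.52760398  70.83800085]
0 [array([260.3, 227.7]), array([316.3, 189. ]), array([235.9, 173.6])]
10 [array([260.4, 221.5]), array([315.8, 191.9]), array([236.1, 177. ])]
22 [array([260.5, 214.8]), array([315.2, 195.2]), array([236.3, 181. ])]
plate [array([266.1, 236.1]), array([312.9, 189.6]), array([236.7, 176. ])]
tip corner [array([260.3, 215.3]), array([260.4, 209.6]), array([260.5, 203.4])]
```

View pics/b3.png

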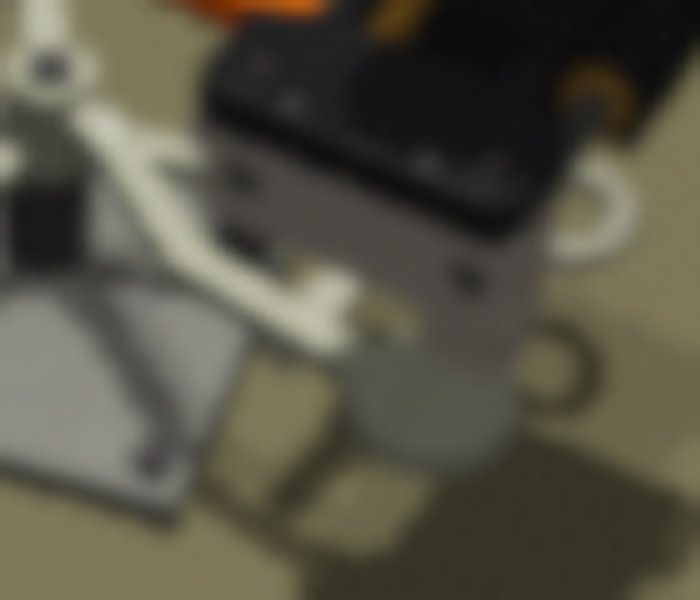

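View pics/s3.png

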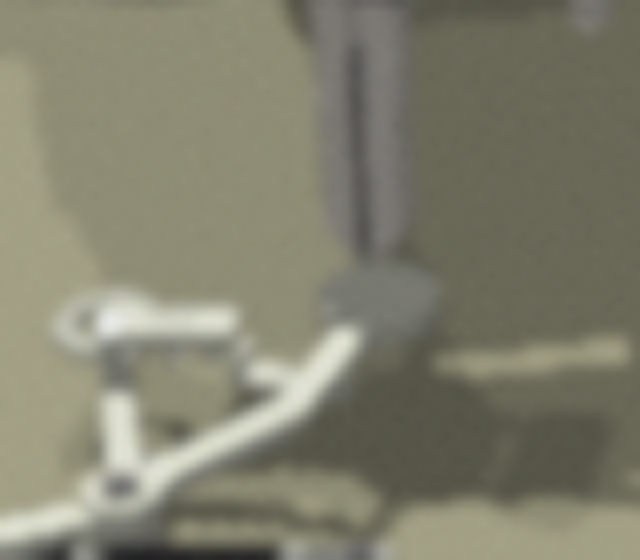

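The fingertips sit at about scene (236,172), so roughly z 70–75. Closed, they don't reach 22 mm past the TCP and have passed over the plate. I'll back out and go lower.

Request:
jog_arm --pt "-0.2 1.5 -0.3 0 0 0 0" --pt "-0.2 1.5 0 0 0 0 0" --pt "-0.2 1.5 0 0 0 0 0" --pt "0 0.3 1 0 0 0 0" --pt "0 0 1 0 0 0 0" --pt "0 0 1 0 0 0 0" --pt "0 0 0 0 0 0 0"

```text
clock: 7.82
eef_pos: [527.8, 82.1, 42.8]
eef_rot: [-3.141, -0.002, 2.745]
wrist_force: [0.3, 0.4, -0.3]
finger_gap: 0.5
```

```bash
python3 - <<'E'
from h import *
p=camera('wrist');q=camera('side');s=camera('scene');st=read_state();T=st['eef_pos'];print(T,st['wrist_force'],st['finger_gap'])
for d in(0,10,22): print(d,[proj(c,T-np.array([0,0,d]))[0].round(1) for c in(p,q,s)])
save(p,'w4.png')
b=cv2.resize(q['image'][150:210,270:340,::-1],None,fx=8,fy=8,interpolation=cv2.INTER_CUBIC)
a=cv2.resize(s['image'][150:210,190:270,::-1],None,fx=8,fy=8,interpolation=cv2.INTER_CUBIC);cv2.imwrite('pics/bs4.png',np.hstack([b,a])[:, :1200])
cv2.imwrite('pics/bs4.png',cv2.resize(np.hstack([b,a]),(800,320)))
E
```

```text
[528.57547969  82.2734073   44.11183791] [0.19352532 0.27078315 0.56703778] 0.3671593131719846
0 [array([261. , 229.6]), array([303. , 208.8]), array([253.9, 185.7])]
10 [array([261. , 223.3]), array([302.6, 211.6]), array([254., 189.])]
22 [array([261.1, 216.5]), array([302.1, 214.7]), array([254.1, 192.9])]
```

View pics/bs4.png

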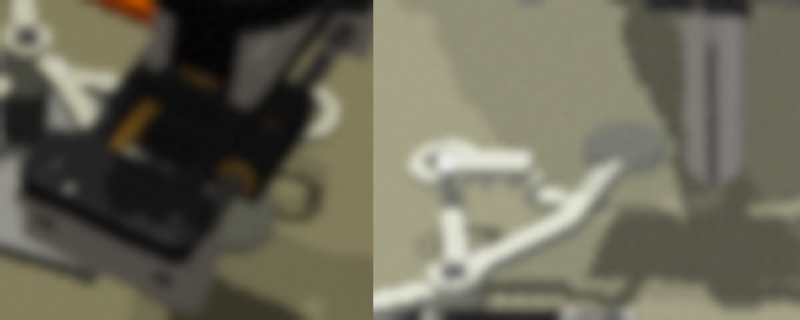

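View pics/w4.png

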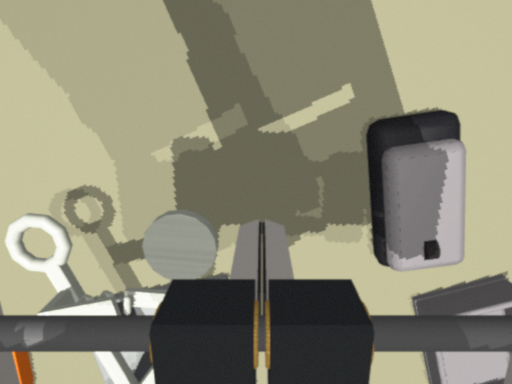

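Scene shows the fingertip at about (253.5,185), so z≈45, roughly at the TCP itself. It is now below the plate's underside, with the plate to the left at wrist (180,245). Pushing.

Request:
jog_arm --pt "0 -0.5 0 0 0 0 0" --pt "0 -0.5 0 0 0 0 0" --pt "0.1 -0.4 0 0 0 0 0" --pt "0.1 -0.4 0 0 0 0 0" --pt "0 0 0 0 0 0 0"

```text
clock: 8.6
eef_pos: [519.1, 66.9, 43.8]
eef_rot: [3.141, -0.001, 2.746]
wrist_force: [-2.0, 5.4, -0.0]
finger_gap: 0.2
```

Request:
jog_arm --pt "0.1 -0.4 0 0 0 0 0" --pt "0.1 -0.4 0 0 0 0 0" --pt "0.08 -0.4 0 0 0 0 0" --pt "0.06 -0.4 0 0 0 0 0" --pt "0 0 0 0 0 0 0"

```text
clock: 9.22
eef_pos: [509.8, 53.6, 43.8]
eef_rot: [3.141, -0.001, 2.746]
wrist_force: [-1.9, 7.4, 0.9]
finger_gap: 0.6
```

Request:
jog_arm --pt "0.05 -0.4 0 0 0 0 0" --pt "0.03 -0.4 0 0 0 0 0" --pt "0.02 -0.4 0 0 0 0 0" --pt "0.02 -0.4 0 0 0 0 0" --pt "0 0 0 0 0 0 0"

```text
clock: 9.85
eef_pos: [502.5, 39.2, 43.8]
eef_rot: [3.141, -0.001, 2.746]
wrist_force: [-1.4, 5.7, 0.6]
finger_gap: 0.4
```

Request:
jog_arm --pt "0 -0.2 0 0 0 0 0" --pt "0 -0.15 0 0 0 0 0" --pt "0 0 0 0 0 0 0"

```text
clock: 10.22
eef_pos: [501.0, 36.5, 43.7]
eef_rot: [3.141, -0.002, 2.746]
wrist_force: [-2.5, 10.2, 0.8]
finger_gap: 0.4
```

Request:
jog_arm --pt "0 -0.15 0 0 0 0 0" --pt "0 -0.1 0 0 0 0 0" --pt "0 0 0 0 0 0 0"

```text
clock: 10.6
eef_pos: [499.8, 34.4, 43.6]
eef_rot: [3.14, -0.002, 2.746]
wrist_force: [-3.7, 11.9, -0.0]
finger_gap: 0.5
```

Request:
jog_arm --pt "0 -0.1 0 0 0 0 0" --pt "0 0 0 0 0 0 0"

```text
clock: 10.85
eef_pos: [499.6, 33.6, 43.7]
eef_rot: [3.14, -0.002, 2.746]
wrist_force: [-2.3, 12.9, 1.1]
finger_gap: 0.7
```

Request:
jog_arm --pt "0 -0.15 0 0 0 0 0" --pt "0 0 0 0 0 0 0"

```text
clock: 11.1
eef_pos: [499.1, 32.6, 43.7]
eef_rot: [3.139, -0.002, 2.746]
wrist_force: [-2.2, 17.0, 1.1]
finger_gap: 0.3
```

At the stop, force climbs to 17 N. I'm backing off and watching the force.

Request:
jog_arm --pt "0 0.3 0 0 0 0 0" --pt "0 0.4 0 0 0 0 0" --pt "0 0.5 0 0 0 0 0" --pt "0 0 0 0 0 0 0"

```text
clock: 11.6
eef_pos: [504.4, 42.0, 43.8]
eef_rot: [-3.141, 0.0, 2.746]
wrist_force: [-0.8, 1.2, 0.4]
finger_gap: 0.3
```

Request:
jog_arm --pt "0 1.0 0 0 0 0 0" --pt "0 1.0 0 0 0 0 0" --pt "0 1.0 0 0 0 0 0" --pt "0 0 -2.0 0 0 0 0" --pt "0 0 -2.0 0 0 0 0" --pt "0 0 -2.0 0 0 0 0" --pt "0 0 -1.0 0 0 0 0" --pt "0 0 0 0 0 0 0"

```text
clock: 12.6
eef_pos: [516.2, 70.0, 114.0]
eef_rot: [3.141, 0.001, 2.746]
wrist_force: [0.0, 0.1, -0.4]
finger_gap: 0.7
```

```bash
python3 - <<'E'
from h import *
p=camera('wrist');q=camera('side');s=camera('scene');st=read_state();T=st['eef_pos'];print(T,st['wrist_force'],st['clock'])
save(p,'w5.png')
def pl(t,r=(-116,66)):
    a=-0.1893+t;return [613.5+np.cos(a)*r[0]-np.sin(a)*r[1],-45.4+np.sin(a)*r[0]+np.cos(a)*r[1],68]
for t in(0,.15,.28,.335): print(t,np.round(pl(t),1),[proj(c,pl(t))[0].round(1) for c in(p,q,s)])
b=cv2.resize(q['image'][125:215,215:345,::-1],None,fx=6,fy=6,interpolation=cv2.INTER_CUBIC);cv2.imwrite('pics/b5.png',b)
b=cv2.resize(s['image'][160:260,160:290,::-1],None,fx=6,fy=6,interpolation=cv2.INTER_CUBIC);cv2.imwrite('pics/s5.png',b)
E
```

```text
[515.62357975  69.77251838 113.00339042] [-0.31555333  0.32757765  0.11317951] 12.75
0 [512.   41.2  68. ] [array([222.5, 212.4]), array([312.9, 189.6]), array([236.7, 176. ])]
0.15 [500.2  25.1  68. ] [array([195.9, 206.4]), array([318.5, 185.2]), array([229.8, 174.3])]
0.28 [492.    9.8  68. ] [array([172.3, 204.2]), array([322.4, 180.9]), array([223.5, 173.4])]
0.335 [489.1   3.1  68. ] [array([162.3, 204.2]), array([323.8, 179. ]), array([220.7, 173.1])]
```

View pics/w5.png

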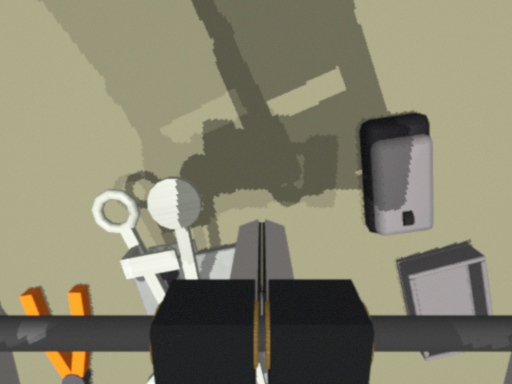

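View pics/b5.png

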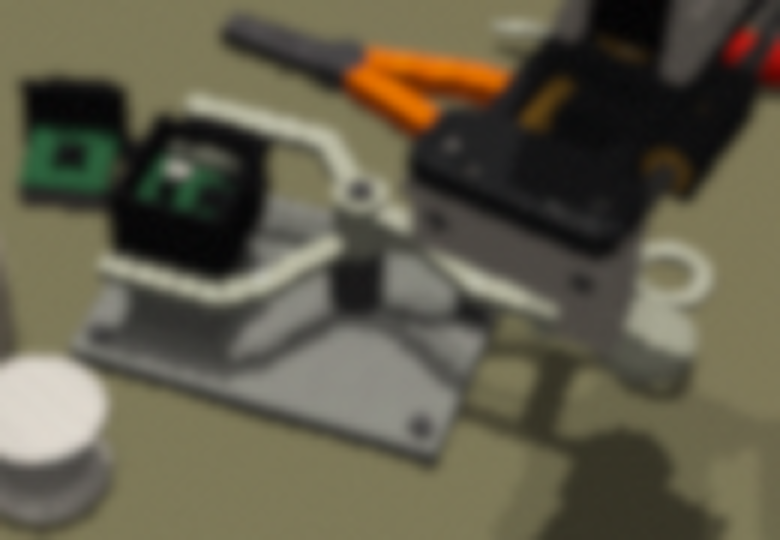

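View pics/s5.png

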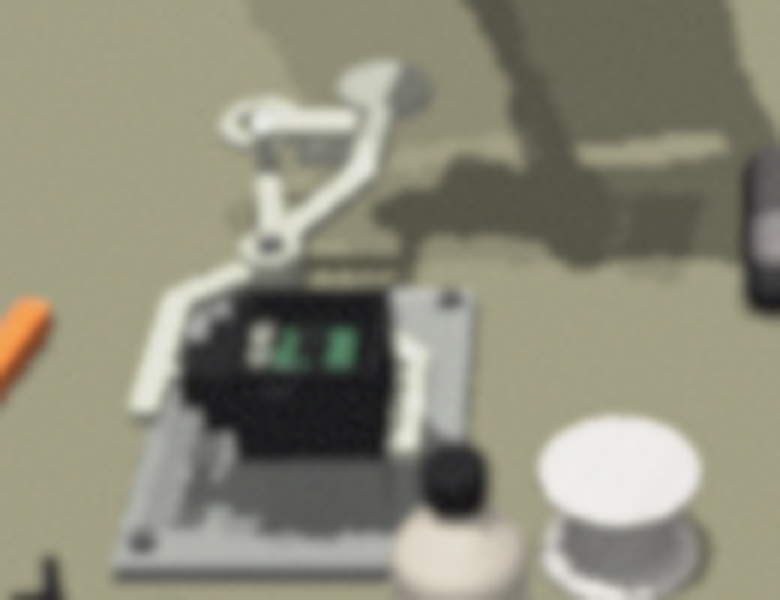

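The plate is at wrist (173,204), scene (223,174), matching swing 0.28 (predicted (172,204)), and untouched. The connector sits flush in the housing at scene zoom (200,370). I'll wait, then go over the plate.

Request:
jog_arm --pt "0 0 0 0 0 0 0" --pt "0 0 0 0 0 0 0" --pt "0 0 0 0 0 0 0" --pt "0 0 0 0 0 0 0" --pt "0 0 0 0 0 0 0" --pt "0 0 0 0 0 0 0" --pt "0 0 0 0 0 0 0" --pt "0 0 0 0 0 0 0" --pt "0 -1.6 0 0 0 0 0" --pt "0 -1.6 0 0 0 0 0" --pt "0 -1.6 0 0 0 0 0" --pt "0 -1.6 0 0 0 0 0" --pt "0 0 1.5 0 0 0 0" --pt "0 0 1.5 0 0 0 0" --pt "0 0 0 0 0 0 0"

```text
clock: 14.62
eef_pos: [490.6, 11.1, 82.1]
eef_rot: [-3.141, -0.003, 2.746]
wrist_force: [1.2, -0.3, 0.0]
finger_gap: 0.4
```

```bash
python3 - <<'E'
from h import *
p=camera('wrist');s=camera('scene');q=camera('side');st=read_state();T=st['eef_pos'];print(T,st['wrist_force'],st['clock'])
b=cv2.resize(s['image'][150:230,170:270,::-1],None,fx=4,fy=4,interpolation=cv2.INTER_CUBIC)
a=cv2.resize(q['image'][140:220,260:360,::-1],None,fx=4,fy=4,interpolation=cv2.INTER_CUBIC)
cv2.imwrite('pics/s6.png',np.hstack([b,a]))
for d in(0,10,22): print(d,[proj(c,T-np.array([0,0,d]))[0].round(1) for c in(p,q,s)])
save(p,'w6.png')
E
```

```text
[491.49669583  10.96298047  83.90745277] [ 0.58213133 -0.11625898 -0.31211646] 14.775
0 [array([260.7, 230.4]), array([323.5, 176.6]), array([223.5, 167.8])]
10 [array([260.7, 224.1]), array([322.9, 179.5]), array([223.8, 171.2])]
22 [array([260.8, 217.2]), array([322.2, 183. ]), array([224. , 175.3])]
```

View pics/s6.png

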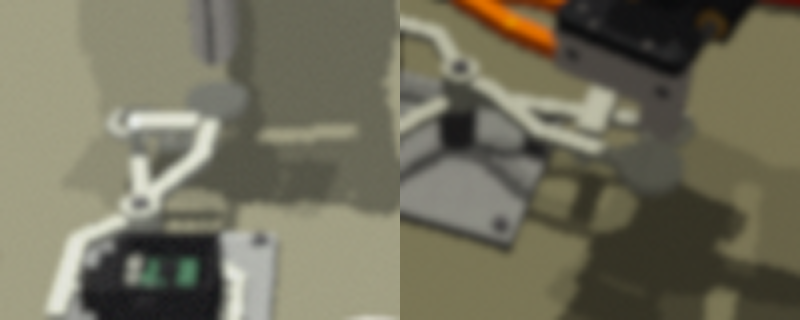

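View pics/w6.png

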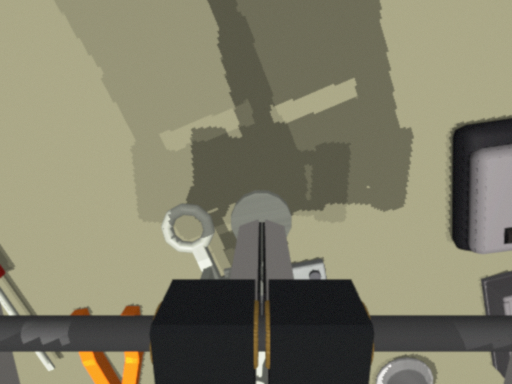

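The tip stands over the plate at scene (223,166), plate at (224,175), still locked more than 3 s after release. Descending to contact.

Request:
jog_arm --pt "0 0 0.7 0 0 0 0" --pt "0 0 0.5 0 0 0 0" --pt "0 0 0 0 0 0 0"

```text
clock: 15.15
eef_pos: [491.1, 10.7, 71.4]
eef_rot: [-3.141, -0.001, 2.746]
wrist_force: [0.6, 0.2, -0.3]
finger_gap: 0.5
```

Request:
jog_arm --pt "0 0 0.4 0 0 0 0" --pt "0 0 0.3 0 0 0 0" --pt "0 0 0 0 0 0 0"

```text
clock: 15.52
eef_pos: [491.2, 10.7, 64.6]
eef_rot: [-3.141, -0.0, 2.746]
wrist_force: [0.1, 0.3, 0.4]
finger_gap: 0.3
```

Request:
jog_arm --pt "0 0 0.3 0 0 0 0" --pt "0 0 0 0 0 0 0"

```text
clock: 15.78
eef_pos: [491.2, 10.7, 61.6]
eef_rot: [-3.141, -0.0, 2.746]
wrist_force: [-0.0, -0.3, 0.3]
finger_gap: 0.5
```

Request:
jog_arm --pt "0 0 0.3 0 0 0 0" --pt "0 0 0 0 0 0 0"

```text
clock: 16.02
eef_pos: [491.2, 10.7, 58.6]
eef_rot: [-3.141, -0.0, 2.746]
wrist_force: [-0.7, -0.4, 0.7]
finger_gap: 0.4
```

Request:
jog_arm --pt "0 0 0.3 0 0 0 0" --pt "0 0 0 0 0 0 0"

```text
clock: 16.27
eef_pos: [491.4, 10.7, 55.8]
eef_rot: [3.141, 0.0, 2.746]
wrist_force: [-0.1, -0.1, 1.7]
finger_gap: 0.6
```

Request:
jog_arm --pt "0 0 0.3 0 0 0 0" --pt "0 0 0 0 0 0 0"

```text
clock: 16.52
eef_pos: [491.1, 10.7, 52.5]
eef_rot: [-3.141, -0.001, 2.746]
wrist_force: [0.7, -1.8, -0.5]
finger_gap: 0.5
```

```bash
cat > look.py <<'E'
import sys
from h import *
n=sys.argv[1]
p=camera('wrist');s=camera('scene');q=camera('side');st=read_state();T=st['eef_pos'];print(T,st['wrist_force'],st['clock'])
b=cv2.resize(s['image'][150:230,170:270,::-1],None,fx=4,fy=4,interpolation=cv2.INTER_CUBIC)
a=cv2.resize(q['image'][140:220,260:360,::-1],None,fx=4,fy=4,interpolation=cv2.INTER_CUBIC)
cv2.imwrite('pics/s%s.png'%n,np.hstack([b,a]))
print([proj(c,T)[0].round(1) for c in(p,q,s)])
def pl(t,r=(-116,66)):
    a=-0.1893+t;return [613.5+np.cos(a)*r[0]-np.sin(a)*r[1],-45.4+np.sin(a)*r[0]+np.cos(a)*r[1],68]
for t in(0,.15,.28): print(t,[proj(c,pl(t))[0].round(1) for c in(p,q,s)])
save(p,'w%s.png'%n)
E
python3 look.py 7
```

```text
[491.22397155  10.66262528  52.75788679] [ 0.13888917 -0.31678736  0.47897782] 16.675
[array([260.3, 228.2]), array([321.8, 185.5]), array([224.1, 178.3])]
0 [array([324.4, 251. ]), array([312.9, 189.6]), array([236.7, 176. ])]
0.15 [array([290.1, 243.4]), array([318.5, 185.2]), array([229.8, 174.3])]
0.28 [array([259.4, 240.7]), array([322.4, 180.9]), array([223.5, 173.4])]
```

View pics/s7.png

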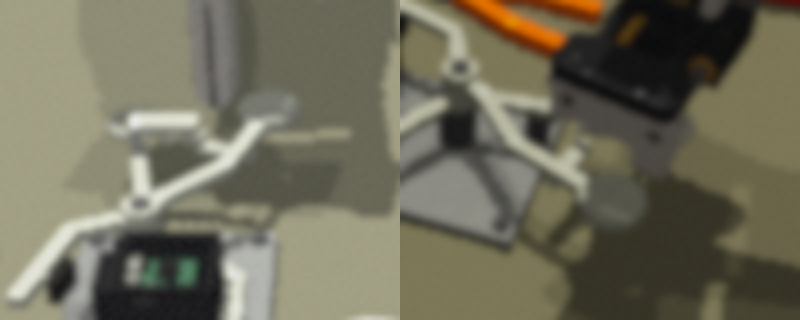

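View pics/w7.png

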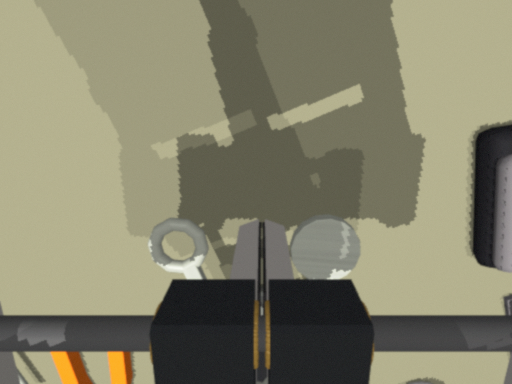

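The pressed plate sprang fully open: it is now at wrist (325,248) and scene (237,177), predicted open (324,251) and (237,176). The fingers stand free on its inner side, so I'll lift clear.

Request:
jog_arm --pt "0 -0.2 -0.3 0 0 0 0" --pt "0 0 -1.5 0 0 0 0" --pt "0 0 -2 0 0 0 0" --pt "0 0 -3 0 0 0 0" --pt "0 0 -3 0 0 0 0" --pt "-2 3 -2 0 0 0 0" --pt "0 4 0 0 0 0 0" --pt "0 4 0 0 0 0 0" --pt "0 4 0 0 0 0 0" --pt "0 4 0 0 0 0 0" --pt "0 0 0 0 0 0 0" --pt "0 0 0 0 0 0 0"

```text
clock: 18.18
eef_pos: [582.1, 176.0, 171.4]
eef_rot: [-3.142, 0.0, 2.746]
wrist_force: [0.0, 0.9, 1.0]
finger_gap: 0.7
```

```bash
python3 look.py 8; python3 - <<'E'
from h import *
s=camera('scene');q=camera('side')
b=cv2.resize(s['image'][160:260,160:260,::-1],None,fx=5,fy=5,interpolation=cv2.INTER_CUBIC);cv2.imwrite('pics/s9.png',b)
b=cv2.resize(q['image'][125:215,215:345,::-1],None,fx=6,fy=6,interpolation=cv2.INTER_CUBIC);cv2.imwrite('pics/b9.png',b)
E
```

```text
[582.17190312 175.53081607 171.36590827] [-0.55387026 -0.21865207  1.03949224] 18.325
[array([259.6, 228.2]), array([276., 201.]), array([297.7, 146.1])]
0 [array([ 90.3, 168.7]), array([312.9, 189.6]), array([236.7, 176. ])]
0.15 [array([ 67.6, 163.6]), array([318.5, 185.2]), array([229.8, 174.3])]
0.28 [array([ 47.8, 161.7]), array([322.4, 180.9]), array([223.5, 173.4])]
```

View pics/s9.png

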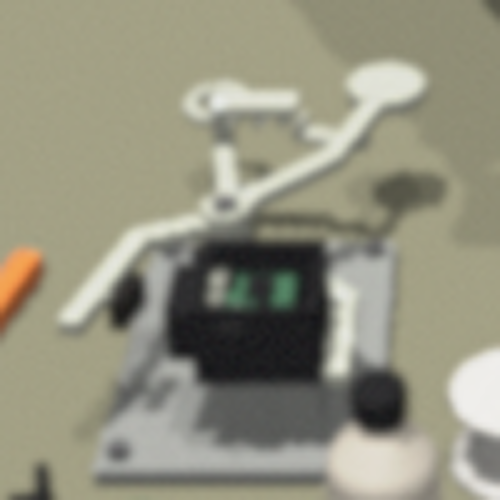

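View pics/b9.png

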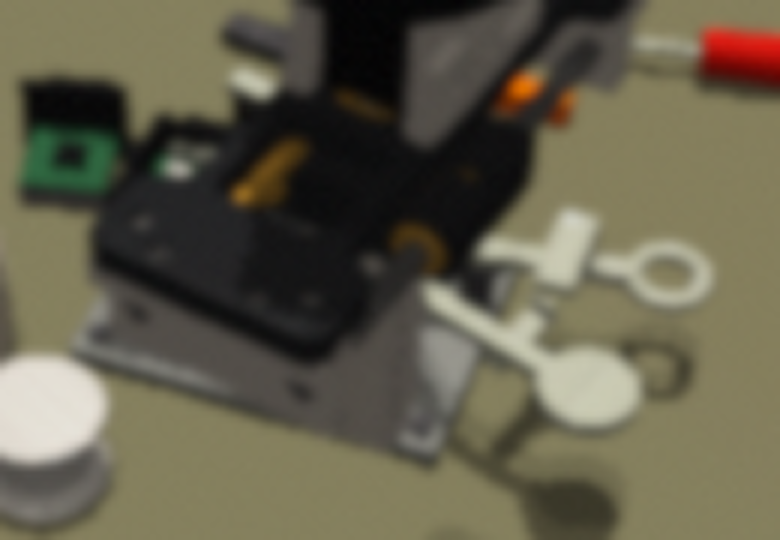

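View pics/w8.png

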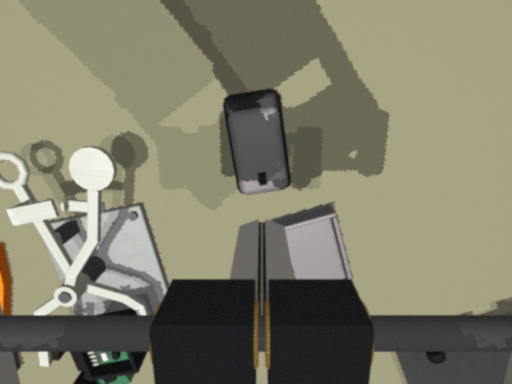

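The plate is back at exactly its open spot (side zoom (590,387), originally (590,385)). The connector flange is flush on the housing, with no light gap as there was at the start. Nothing else has moved.

```bash
python3 -c "
from cell import *
print(sign_off(), read_state()['clock'])"
```

```text
the job is handed in; nothing more can be done
the job is handed in; nothing more can be done
```

I closed the clamp onto its second and last tooth, left it locked, then released it. It opened fully with the connector still home, and the job was handed in at about 18.4 s of the 48 s allowed. Sign-off gave no verdict.

- **Closing:** I pushed the thumb plate's outer edge round its arc to the stop, where the force rose to about 17 N. That is above the 13 N or so you gave for closing. I then backed off.
- **Locked and untouched:** after I backed off, the plate matched swing 0.28 in the wrist and scene pictures, with no force on the gripper. It stayed locked for more than 3 s, and the connector flange looked flush on the housing.
- **Release:** I pressed the plate down with the closed fingertips and it sprang fully open by itself, so I did not have to draw it outwards. The plate came back to its starting place within a pixel.
- **Connector:** it still looked flush at the end. I judged this by eye from the pictures and did not measure the depth in millimetres.
- **Bystanders:** none looked moved in the pictures. I did not measure them one by one, and the screwdriver was never measured at all.

**Disagreement with the given data:** with the fingers shut, the tips did not reach 22 mm past the TCP. They sat about level with it or up to about 10 mm behind. My first pass therefore slid over the plate without touching it, and I repeated it lower.

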